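Rebuild the ring stack on a pump shaft

ROBOT

A 6-joint arm with a two-finger parallel gripper is mounted at the origin on the work surface. World frame = base frame: x ahead of the robot, y to its left, z up, the work surface at z = 0. Lengths are in mm, angles in rad, forces in N, time in s.
With the tool pointing down it reaches from about 350 to 975 mm from the base axis. Payload 7.1 kg.
Tool frame: the origin (TCP) lies midway between the tips of the shut fingers; the grasp point (between the pads) lies 19 mm behind it; z points along the fingers, y is the line along which they close (so a half turn about z gives the same grasp; the last joint's range is limited). The gripper opens to 88 mm and grips with 3 to 60 N. Pads are 20 mm wide; open, the fingers measure 115 mm over their backs; the gripper's body (75 mm by 178 mm) begins 61 mm behind the grasp point.
Start: joints at [-1.358, 0.423, 1.63, -0, 1.089, -0.019], TCP at [143.6, -608.263, 222.675] pointing down, gripper open.
Joint ranges: [-3, 3], [-0.9, 2.11], [0.09, 2.58], [-1.31, 4.45], [0.11, 2.69], [-2.54, 2.54]. Speed limits (rad/s): [2.39, 2.39, 3.01, 3.14, 3.14, 3.14].

INTERFACE

Orientations are given as a rotation vector (axis times angle).
In Python, from workcell import get_obs, get_image, camera_params, close_job gives the robot as it stands.
- The arm moves only by the shell command python3 -m creep 'ROWS' [OPENING]. ROWS is a JSON object of lists of equal length, an entry for each row: "delta_pos": the shift along the tool's x, y, z in m, a list of three; "twist": the turn, a rotation vector about the tool's x, y, z in degrees, a list of three. A call has 1 to 20 rows; each row shifts and turns the commanded pose from where the row before left it, along the tool's axes as they then stand; what a row does not reach is not made up. A row lasts 1/12 s, in which the tool goes at most 41.7 mm and 7.16 degrees, less where a joint would pass 70% of its speed; a pose out of reach is approached as far as the arm can. A call with a gripper value outside its range is refused whole. OPENING is the opening, from 0 (shut) to 1 (fully open), set as the call begins (- or left out, the last holds). The fingers move at their own pace and stop on an object; the grip force is fixed at half the most. Time passes only in rows, so rows that do not move let the fingers close. It gives the time, the measured TCP pose, the force, the opening and the grip force at its end, in the units of the state.
- get_obs(): the state, without advancing time (a new reading comes with each control period).
- get_image(name): name is "scene" or "side" or "wrist"; returns (picture, depth): 480x640x3 uint8, red, green, blue; 480x640 float32, mm along the optical axis (not along the pixel's ray), 0 where there is no reading.
- camera_params(name): a dict with "camera_matrix" (3x3 intrinsics, pixels), "k1" (the pictures are not rectified: a ray, as slopes to the right and down, at radius r is drawn at 1 + k1 r^2 times it, then the intrinsics apply), "extrinsics" (4x4, takes a point from camera to world coordinates). Camera axes: x right, y down, z forward; pixel columns grow to the right and rows downward; lengths in mm; the calibration is good to about 2 mm. A picture is of the moment at which its call begins: read the wrist's pose just before it. camera_params takes no time and is no camera call; for the wrist camera it gives the pose at the moment of the call.
- close_job(): hands the job in; it is judged then, once.
The state is a dict: "t": time; "qpos": joint angles; "qvel": joint speeds; "joint_torque": joint torques, N m; "ee_pos": TCP position; "orientation": TCP orientation; "ft_force": force on the tool from outside, world axes, zero at the start; "moment": the same for the moment, N m; "width": finger opening in mm; "grasp_force": force on a finger pad.
Only numpy, scipy, OpenCV 4.12 (cv2) and the standard library are available. Lean on these libraries where they do the work, as an engineer would, in place of code of your own. Each camera call takes 0.05 s, during which the arm holds its last target. There are 200 camera calls.

TASK

First take the worn ring off the shaft and lay it in the open drawer of the parts cabinet. Then build the shaft up with the new parts, one after the other: the flanged bushing with its flange down, then the round bearing ring, then the hexagonal collar on top, each let down fully home so that it lies flat on the part below it. Leave the liner tube, the bottle, the piston and the tin that stand among them where they are.

Things in the scene. Friction and masses are not known exactly. Their poses are not given: they have to be found in the camera images.
- cover: cream-painted square cover plate (fixed), 140 x 140 x 25 mm, lying flat, with a stepped steel shaft standing at its centre. Origin: centre of its underside. Built up on it, the bushing lies 0 to 48 mm above the plate's top, the bearing ring 48 to 68 mm, the hexagonal collar 68 to 84 mm
- seat (a point): centre of the plate's top face, on the shaft axis, z up along the shaft. Shaft diameter, by height above this point: 40 mm up to 46 mm, 32 mm from 46 to 66 mm, 24 mm from 66 to 81 mm, then a cone to 16 mm at the tip at 86 mm. The steps are flat ledges chamfered by 1 mm
- worn_ring: the worn ring, plain dark steel, 62 mm outside diameter, 36 mm bore, 24 mm high; at the start it sits on the shaft, on the ledge 46 mm above the plate. Origin: centre of its underside; z along its axis
- worn_ring_mid (a point): centre of the worn ring, 12 mm above its underside
- bushing: flanged bushing, dark steel, 48 mm high: a flange of 92 mm diameter, 12 mm thick, at the bottom, and a neck of 60 mm diameter above it; bore 44 mm right through. Stands flange down. Origin: centre of its underside; z up along its axis
- bearing: bearing ring, plain round steel, 66 mm outside diameter, 36 mm bore, 20 mm high, lying flat. Origin: centre of its underside; z along its axis
- bearing_mid (a point): centre of the bearing ring, 10 mm above its underside
- hex_collar: hexagonal collar, dark steel, like a big nut with a smooth 28 mm bore: 62 mm across flats, 72 mm across corners, 16 mm high, lying flat. Origin: centre of its underside; z along its axis; a pair of flats faces +x and -x of its own frame (and every 60 degrees)
- hex_collar_mid (a point): centre of the hexagonal collar, 8 mm above its underside
- cabinet_front (a point): middle of the upper front edge of a small grey steel parts cabinet standing on the bench (fixed): 100 mm above the bench; the cabinet reaches 245 mm back from here (own +x) and 135 mm to either side. Its one drawer is pulled out towards the robot (own -x)
- drawer_floor (a point): point on the drawer's floor, moves with it, axes as the cabinet's. Inner walls: 60 mm to its own -x (front wall, edge 69 mm above the floor), 82 mm to -y, 146 mm to +y (sides 56 mm high). Open from above only in front of the cabinet: from x = -60 mm to the plane of cabinet_front, 124 to 154 mm farther back. A fixed scrap ring, 60 mm across, 22 mm high, fills the part beyond y = +80 mm
- liner: bystander: upright steel liner tube, 56 mm diameter, 90 mm high, origin at its underside
- oil_bottle: bystander: white plastic bottle, 44 mm diameter, 140 mm high, origin at its underside
- piston: bystander: upright steel piston, 44 mm diameter, 70 mm high, origin at its underside
- grease_tin: bystander: aluminium tin, 54 mm diameter, 60 mm high, origin at its underside

How it is judged:
By the outcome, as a careful person would: the job done as asked, in the order asked, and still so for the second after the job is handed in, with the robot touching nothing.
It also fails if it takes over 72 s, if anything falls off the work surface, if the arm or the gripper's body presses on something with over 40 N, if the wrist force passes 120 N, or if a joint passes its speed limit or range.

## Working session

There is one attempt and no reset: what is moved stays moved. The work goes in short steps, Python scripts to look and compute and a shell command to move; the robot and the scene stay as the last step left them, time stands still between calls to the robot, and variables do not carry over. Pictures are saved under pics/ and viewed, at most 10 in all, crops included, and the job is handed in when it is done.

```bash
ls; mkdir -p pics; python3 - <<'E'
from workcell import *
import cv2,numpy as np
print(get_obs())
for n in("scene","side"):
    p,d=get_image(n);cv2.imwrite(f"pics/{n}0.png",p[:,:,::-1]);np.savez(f"{n}0.npz",p=p,d=d,**camera_params(n));print(camera_params(n),(d>0).mean())
E
```

```text
pics
{'t': 0.0, 'qpos': array([-1.35804400e+00,  4.23840652e-01,  1.63068787e+00, -2.20057267e-05,
        1.08860446e+00, -1.89964118e-02]), 'qvel': array([-0.00032281, -0.00050666,  0.00062213,  0.00041791, -0.00115433,
       -0.00066102]), 'joint_torque': array([ 4.75510955e-03, -5.44612849e+01, -2.73663175e+01,  6.46947906e-02,
        2.28150305e-02, -1.16948067e-04]), 'ee_pos': array([ 143.45302899, -607.73908437,  221.90265549]), 'orientation': array([-3.11900254e+00, -3.63054889e-01,  2.64374753e-04]), 'ft_force': array([ 0.84048674, -0.39129171,  0.46014601]), 'moment': array([ 0.0005832 , -0.00348091, -0.00986243]), 'grasp_force': 0.0, 'width': 88.1028348665254}
{'camera_matrix': array([[470.57347187,   0.        , 323.42296979],
       [  0.        , 470.57347187, 243.93111167],
       [  0.        ,   0.        ,   1.        ]]), 'k1': -0.04421417684358528, 'extrinsics': array([[ 2.06926565e-02,  7.14236464e-01, -6.99598519e-01,
         1.31902885e+03],
       [ 9.99717653e-01, -2.29566080e-02,  6.13261370e-03,
        -2.79621069e+01],
       [-1.16802726e-02, -6.99527890e-01, -7.14509834e-01,
         8.63505299e+02],
       [ 0.00000000e+00,  0.00000000e+00,  0.00000000e+00,
         1.00000000e+00]])} 0.9960546875
{'camera_matrix': array([[488.67515339,   0.        , 319.28963691],
       [  0.        , 488.67515339, 238.76661168],
       [  0.        ,   0.        ,   1.        ]]), 'k1': 0.013323677668091874, 'extrinsics': array([[-9.83673054e-01, -1.35057552e-01,  1.18940241e-01,
         4.33025499e+02],
       [-1.79775573e-01,  7.67736117e-01, -6.15030079e-01,
         6.02966732e+02],
       [-8.25026153e-03, -6.26371066e-01, -7.79481379e-01,
         8.84178017e+02],
       [ 0.00000000e+00,  0.00000000e+00,  0.00000000e+00,
         1.00000000e+00]])} 0.9959993489583333
```

View pics/scene0.png

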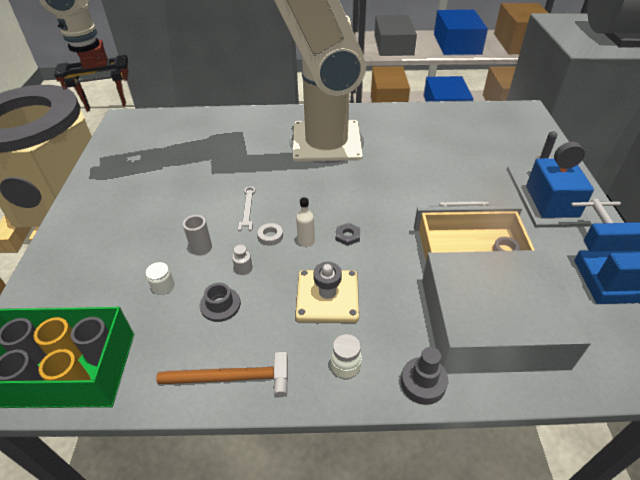

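View pics/side0.png

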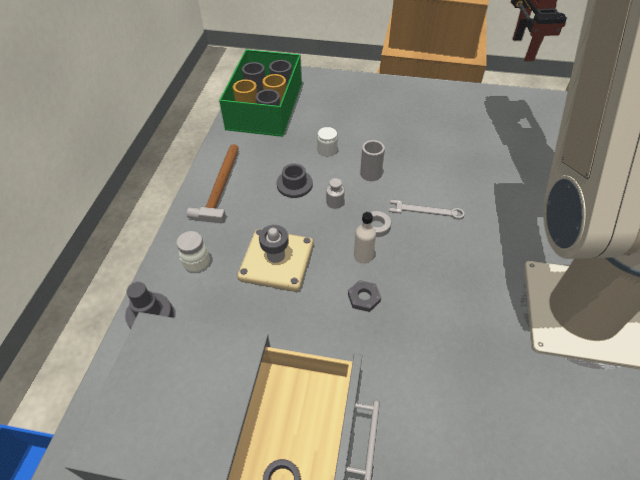

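The scene view shows the shaft with the worn ring at (327,275), bushing (220,300), bearing ring (270,233) and hex (348,233). The drawer is at (475,235), with the scrap ring at (505,243). The bystanders are the bottle (305,225), piston (242,260), liner (197,235) and tin (159,278). The side view shows the same things: shaft (273,240), bushing (294,180), bearing (378,222), hex (364,295).

```bash
cat > h.py <<'E'
import numpy as np,cv2
from workcell import *
def cloud(d,cp):
    K=cp["camera_matrix"];v,u=np.mgrid[:d.shape[0],:d.shape[1]]
    pts=np.stack([u,v],-1).reshape(-1,1,2).astype(np.float64)
    n=cv2.undistortPoints(pts,K,np.array([float(cp["k1"]),0,0,0.])).reshape(-1,2)
    c=np.c_[n,np.ones(len(n))]*d.reshape(-1,1)
    E=cp["extrinsics"];w=c@E[:3,:3].T+E[:3,3]; w[d.reshape(-1)<=0]=np.nan
    return w.reshape(*d.shape,3)
def rays(px,cp,z):
    "pixels -> world points on the plane z"
    n=cv2.undistortPoints(np.array(px,float).reshape(-1,1,2),cp["camera_matrix"],np.array([float(cp["k1"]),0,0,0.])).reshape(-1,2)
    E=cp["extrinsics"];r=np.c_[n,np.ones(len(n))]@E[:3,:3].T
    return E[:3,3]+r*((z-E[2,3])/r[:,2])[:,None]
def top(w,c,R,dz=3,zmin=None):
    "points near c: top height and top-face circle"
    m=(np.hypot(w[...,0]-c[0],w[...,1]-c[1])<R)
    if zmin: m&=w[...,2]>zmin
    z=w[...,2][m]; zt=np.percentile(z[z>5],97)
    m&=abs(w[...,2]-zt)<dz
    zt=np.median(w[...,2][m])
    (x,y),r=cv2.minEnclosingCircle(w[m][:,:2].astype(np.float32))
    return np.round([x,y,zt,2*r,m.sum()],1)
E
python3 - <<'E'
from h import *
px=dict(scene=dict(bush=(220,288),bear=(259,233),hex=(337,237),worn=(327,270),liner=(197,222),bottle=(305,205),piston=(241,250),tin=(159,268),plate=(310,310),draw=(460,240),drawfront=(470,213)),
 side=dict(bush=(294,170),bear=(388,222),hex=(353,293),worn=(273,230),liner=(373,148),bottle=(366,220),piston=(335,185),tin=(327,135),plate=(250,265),draw=(300,400),drawfront=(347,430)))
Rr=dict(bush=52,bear=42,hex=44,worn=60,liner=38,bottle=28,piston=30,tin=35)
W={}
for n in("scene","side"):
    f=np.load(n+"0.npz");w=W[n]=cloud(f["d"],f)
    for k,(u,v) in px[n].items():
        p=w[v,u]; 
        if k not in Rr: print(n,k,p.round(1));continue
        t=top(w,p,Rr[k]); t2=top(w,t,Rr[k]); print(n,k,p.round(1),t,t2)
E
```

```text
scene bush [ 641.2 -258.1   36.2] [ 663.1 -260.    48.4   60.8  186. ] [ 663.1 -260.    48.4   60.8  190. ]
scene bear [ 454.1 -184.7   25.6] [ 446.  -166.6   22.    64.2   78. ] [ 443.7 -159.4   21.7   66.5  147. ]
scene hex [463.1  14.6  13.6] [451.4  37.4  17.6  60.2 101. ] [446.1  43.2  17.5  67.  178. ]
scene worn [659.1 -15.5 110.1] [650.6 -14.6 108.   24.6  35. ] [650.6 -14.6 108.1  24.6  41. ]
scene liner [ 455.9 -334.5   70.4] [ 475.1 -334.2   89.4   55.4   50. ] [ 478.  -334.4   89.9   58.1   98. ]
scene bottle [471.2 -62.7 131.1] [460.5 -65.3 141.1  24.5  42. ] [460.5 -65.3 141.1  24.5  42. ]
scene piston [ 555.7 -214.4   70. ] [ 550.4 -217.6   70.6   32.    79. ] [ 550.4 -217.6   70.6   32.    79. ]
scene tin [ 597.8 -400.7   60.2] [ 605.7 -404.9   61.2   53.1  199. ] [ 605.7 -404.9   61.2   53.1  199. ]
scene plate [701.7 -54.3  27.3]
scene draw [493.2 323.3  23. ]
scene drawfront [455.2 346.   79.4]
side bush [ 667.5 -283.2   26.3] [ 662.5 -259.1   47.2   59.9  103. ] [ 661.1 -257.1   47.    62.8  119. ]
side bear [ 416.3 -157.3   18.4] [ 436.4 -155.    19.5   63.6   99. ] [ 438.3 -154.9   19.7   64.3  100. ]
side hex [469.8  50.2  18.2] [450.4  45.8  15.5  67.  223. ] [446.5  46.2  15.5  70.4 284. ]
side worn [648.8 -12.4 112.2] [649.7 -13.  106.8  24.9  39. ] [649.7 -13.  107.   24.9  44. ]
side liner [ 477.6 -359.8   61.6] [ 476.9 -335.6   87.9   53.9   54. ] [ 477.2 -332.3   87.9   58.3  111. ]
side bottle [462.8 -50.9 136.9] [461.2 -62.  138.3  22.5  66. ] [461.2 -62.  138.3  22.5  66. ]
side piston [ 550.4 -207.3   67.5] [ 549.9 -215.6   69.1   30.8   68. ] [ 549.9 -215.6   69.1   30.8   68. ]
side tin [ 601.6 -393.7   58.7] [ 603.8 -403.1   59.    51.8  116. ] [ 603.8 -403.1   59.    51.8  116. ]
side plate [698.1  24.2  27.2]
side draw [532.3 291.7  20.1]
side drawfront [441.2 349.6  86.3]
```

```bash
cat >> h.py <<'E'
from scipy.spatial.transform import Rotation as Ro
def go(x,y,z,yaw_deg):
    "how far from the measured pose: tool-frame shift (mm), turn about tool z (deg); tool down, yaw = direction of tool x"
    o=get_obs();R=Ro.from_rotvec(o["orientation"]);M=R.as_matrix()
    yaw=np.degrees(np.arctan2(M[1,0],M[0,0]))
    d=M.T@(np.array([x,y,z])-o["ee_pos"])
    turn=-((yaw_deg-yaw+90)%180-90)
    T=Ro.from_euler("z",yaw_deg,degrees=True)*Ro.from_rotvec([np.pi,0,0])
    print("t",round(o["t"],2),"pos",o["ee_pos"].round(1),"yaw",round(yaw,1),"q6",round(o["qpos"][5],2),"F",o["ft_force"].round(1),"w",round(o["width"],1),"gf",round(o["grasp_force"],1))
    print(" shift tool mm",d.round(1),"turn z deg",round(turn,1),"tilt",(M[:,2]).round(3))
E
python3 - <<'E'
from h import *
for n in("scene","side"):
    f=np.load(n+"0.npz");w=cloud(f["d"],f);p=f["p"]
    # hex yaw
    m=(np.hypot(w[...,0]-447,w[...,1]-45)<44)&(w[...,2]>11)&(w[...,2]<21)
    a=cv2.convexHull(w[m][:,:2].astype(np.float32)).reshape(-1,2)
    best=[]
    ang=np.radians(np.arange(0,180,1))
    wid=[np.ptp(a@[np.cos(t),np.sin(t)]) for t in ang]
    wid=np.array(wid); s=(wid[:60]+wid[60:120]+wid[120:])/3
    print(n,"hex width by dir",wid[::10].round(0),"sum argmin",s.argmin(),s.min(),s.max())
    c=[(a@[np.cos(t),np.sin(t)]) for t in ang]; 
    # drawer / cabinet
    hsv=cv2.cvtColor(p,cv2.COLOR_RGB2HSV);wood=(hsv[...,0]>10)&(hsv[...,0]<32)&(hsv[...,1]>60)
    m=wood&(w[...,0]<800)&(w[...,0]>380)&(w[...,1]>120)
    fl=m&(w[...,2]<35); zf=np.median(w[...,2][fl]); fl=m&(abs(w[...,2]-zf)<5)
    q=w[fl][:,:2]; print(" floor z",zf,fl.sum(),q.min(0),q.max(0),cv2.minAreaRect(q.astype(np.float32)))
    h=m&(w[...,2]>zf+30); q=w[h];print(" walls",q.min(0),q.max(0),cv2.minAreaRect(q[:,:2].astype(np.float32)))
    g=(w[...,2]>92)&(w[...,2]<108)&(w[...,0]>450)&(w[...,1]>120)&(w[...,1]<600)
    if g.sum()>50: print(" cab",g.sum(),cv2.minAreaRect(w[g][:,:2].astype(np.float32)),np.median(w[g][:,2]))
    m=(np.hypot(w[...,0]-650,w[...,1]+14)<100)&(abs(w[...,2]-25)<5);print(" plate",cv2.minAreaRect(w[m][:,:2].astype(np.float32)),np.median(w[m][:,2]))
    r=(np.hypot(w[...,0]-650,w[...,1]+14)<36)&(w[...,2]>89)&(w[...,2]<100);print(" worn top",cv2.minEnclosingCircle(w[r][:,:2].astype(np.float32)),np.median(w[r][:,2]))
E
```

```text
scene hex width by dir [72. 71. 70. 68. 69. 70. 69. 67. 63. 61. 66. 68. 68. 67. 66. 68. 71. 72.] sum argmin 26 64.69174994892411 70.15429443996265
 floor z 22.961495470088664 1679 [447.20864151 225.56329226] [556.13557091 462.68248961] ((503.43011474609375, 343.7242736816406), (236.4165802001953, 108.91934204101562), 89.13924407958984)
 walls [443.57775108 219.76819179  53.02131835] [608.78536448 475.95270534 103.75981549] ((527.4130859375, 347.868408203125), (252.8857421875, 165.47509765625), 88.8036880493164)
 cab 12901 ((744.9796752929688, 315.7130126953125), (332.2823181152344, 288.6950988769531), 89.99742126464844) 100.05663986461968
 plate ((651.2093505859375, -15.408203125), (138.77586364746094, 140.63209533691406), 87.47789001464844) 25.446198177507597
 worn top ((651.138671875, -16.352699279785156), 32.45592498779297) 95.08298927364939
side hex width by dir [70. 68. 64. 64. 67. 70. 71. 70. 67. 65. 68. 69. 69. 67. 64. 65. 68. 70.] sum argmin 26 63.56402269823766 70.25281213976953
 floor z 20.654173472198977 10184 [457.12099755 230.90335203] [621.99749734 439.5993152 ] ((539.04345703125, 335.95513916015625), (209.16607666015625, 163.6524200439453), 89.31857299804688)
 walls [449.08140551 226.06659904  50.75920946] [610.95486256 432.52856682  95.81960238] ((527.85107421875, 327.8382263183594), (161.77383422851562, 205.7384033203125), 1.3199530839920044)
 cab 23955 ((747.0380859375, 318.2943115234375), (327.39715576171875, 284.81939697265625), 89.73204803466797) 98.85091927916608
 plate ((649.3838500976562, -11.563560485839844), (139.91940307617188, 138.2850799560547), 87.7099380493164) 23.76376973941717
 worn top ((650.293701171875, -12.494732856750488), 31.633237838745117) 93.33026276857095
```

```bash
python3 - <<'E'
from h import *
go(650,-14,222,0)
E=camera_params("wrist")["extrinsics"];o=get_obs();M=Ro.from_rotvec(o["orientation"]).as_matrix()
print(M.T@(E[:3,3]-o["ee_pos"]),M.T@E[:3,:3])
E
```

```text
t 0.1 pos [ 143.5 -607.8  222. ] yaw 13.3 q6 -0.02 F [ 0.6 -0.2  0.5] w 87.5 gf 0.0
 shift tool mm [ 6.294e+02 -4.615e+02  6.000e-01] turn z deg 13.3 tilt [-0.     0.001 -1.   ]
[  65.44986997   -0.31957424 -162.19318726] [[ 4.74487570e-04 -9.69849569e-01 -2.43703895e-01]
 [ 9.99999859e-01  4.01577684e-04  3.48855970e-04]
 [-2.40471767e-04 -2.43704026e-01  9.69849622e-01]]
```

```bash
python3 -m creep '{"delta_pos":[[0.0315,-0.0231,0],[0.0315,-0.0231,0],[0.0315,-0.0231,0],[0.0315,-0.0231,0],[0.0315,-0.0231,0],[0.0315,-0.0231,0],[0.0315,-0.0231,0],[0.0315,-0.0231,0],[0.0315,-0.0231,0],[0.0315,-0.0231,0],[0.0315,-0.0231,0],[0.0315,-0.0231,0],[0.0315,-0.0231,0],[0.0315,-0.0231,0],[0.0315,-0.0231,0],[0.0315,-0.0231,0],[0.0315,-0.0231,0],[0.0315,-0.0231,0],[0.0315,-0.0231,0],[0.0315,-0.0231,0]],"twist":[[0,0,0],[0,0,0],[0,0,0],[0,0,0],[0,0,0],[0,0,0],[0,0,0],[0,0,0],[0,0,0],[0,0,0],[0,0,0],[0,0,0],[0,0,0],[0,0,0],[0,0,0],[0,0,0],[0,0,0],[0,0,0],[0,0,0],[0,0,0]]}' 1
python3 -m creep '{"delta_pos":[[0,0,0.01],[0,0,0.01],[0,0,0],[0,0,0]],"twist":[[0,0,6.6],[0,0,6.7],[0,0,0],[0,0,0]]}'
python3 - <<'E'
from h import *
go(650,-14,64,0)
cp=camera_params("wrist");p,d=get_image("wrist");cv2.imwrite("pics/w1.png",p[:,:,::-1]);np.savez("w1.npz",p=p,d=d,**cp)
w=cloud(d,cp)
print(top(w,(650,-14),20,3),)
for lo,hi in((88,101),(104,114)):
    r=(np.hypot(w[...,0]-650,w[...,1]+14)<40)&(w[...,2]>lo)&(w[...,2]<hi);print(cv2.minEnclosingCircle(w[r][:,:2].astype(np.float32)),np.median(w[r][:,2]),r.sum())
E
```

```text
t: 1.77
ee_pos: [651.3, -12.1, 222.2]
orientation: [-3.12, -0.364, 0.001]
ft_force: [0.7, -1.7, 0.2]
width: 88.1
grasp_force: 0.0
t: 2.1
ee_pos: [649.9, -13.7, 201.7]
orientation: [-3.141, -0.005, 0.004]
ft_force: [0.6, 0.0, 0.2]
width: 88.0
grasp_force: 0.0
t 2.1 pos [649.9 -13.7 201.7] yaw 0.2 q6 1.53 F [0.6 0.  0.2] w 88.0 gf 0.0
 shift tool mm [  0.4   0.3 137.7] turn z deg 0.2 tilt [-0.002  0.    -1.   ]
[667.9 -15.5 309.   15.2 536. ]
((649.6895751953125, -14.053317070007324), 30.93975067138672) 94.97933544273465 3352
((649.126220703125, -14.174874305725098), 12.010645866394043) 110.26475532175408 706
```

View pics/w1.png

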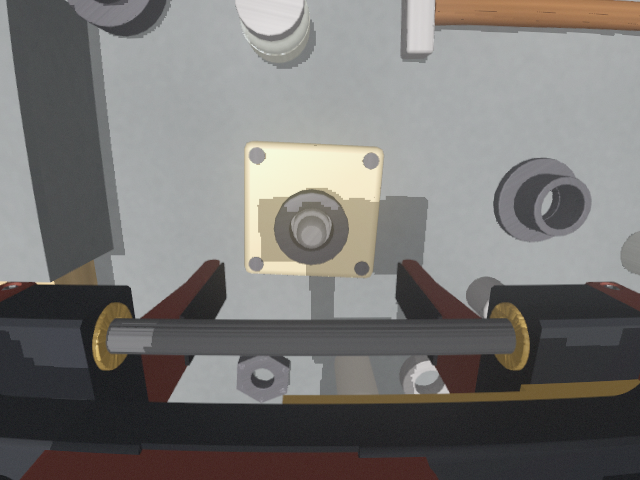

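The wrist view shows the shaft tip at (312,232) and the worn ring around it at (311,228), between the open fingers. The bushing is at (555,200). Shaft and ring measure about (649.4,-14.1), with the ring's top at 95.

```bash
python3 -m creep '{"delta_pos":[[0,0.0003,0.032],[0,0,0.032],[0,0,0.032],[0,0,0.026],[0,0,0.0045],[0,0,0]],"twist":[[0,0,0.2],[0,0,0],[0,0,0],[0,0,0],[0,0,0],[0,0,0]]}'
python3 -m creep '{"delta_pos":[[0,0,0],[0,0,0],[0,0,0],[0,0,0],[0,0,0],[0,0,0]],"twist":[[0,0,0],[0,0,0],[0,0,0],[0,0,0],[0,0,0],[0,0,0]]}' 0
python3 -m creep '{"delta_pos":[[0,0,-0.005],[0,0,-0.025],[0,0,-0.03],[0,0,-0.03],[0,0,-0.01],[0,0,0]],"twist":[[0,0,0],[0,0,0],[0,0,0],[0,0,0],[0,0,0],[0,0,0]]}'
python3 -c "
from h import *
go(525,308,150,0)"
```

```text
t: 2.65
ee_pos: [649.5, -14.7, 75.1]
orientation: [-3.141, 0.004, 0.005]
ft_force: [-0.9, 0.2, 0.2]
width: 88.0
grasp_force: 0.0
t: 3.15
ee_pos: [651.4, -14.2, 77.6]
orientation: [3.142, -0.006, 0.003]
ft_force: [-1.1, -0.5, 6.8]
width: 60.2
grasp_force: 30.0
t: 3.65
ee_pos: [652.4, -14.2, 179.1]
orientation: [3.141, -0.006, 0.009]
ft_force: [0.9, 0.3, -2.2]
width: 60.5
grasp_force: 30.0
t 3.65 pos [652.4 -14.2 179.1] yaw -0.2 q6 1.53 F [ 0.9  0.3 -2.2] w 60.5 gf 30.0
 shift tool mm [-128.7 -321.8   28.4] turn z deg -0.2 tilt [ 0.005 -0.    -1.   ]
```

```bash
python3 -m creep '{"delta_pos":[[-0.0129,-0.0322,0],[-0.0129,-0.0322,0],[-0.0129,-0.0322,0],[-0.0129,-0.0322,0],[-0.0129,-0.0322,0],[-0.0129,-0.0322,0],[-0.0129,-0.0322,0],[-0.0129,-0.0322,0],[-0.0129,-0.0322,0],[-0.0129,-0.0322,0],[0,0,0.01],[0,0,0]],"twist":[[0,0,0],[0,0,0],[0,0,0],[0,0,0],[0,0,0],[0,0,0],[0,0,0],[0,0,0],[0,0,0],[0,0,0],[0,0,0],[0,0,0]]}'
python3 - <<'E'
from h import *
go(525,308,35,0)
cp=camera_params("wrist");p,d=get_image("wrist");cv2.imwrite("pics/w2.png",p[:,:,::-1]);w=cloud(d,cp)
n=(w[...,2]>10)&(w[...,2]<30)&(w[...,1]>200)
q=w[n];print(np.percentile(q,[1,50,99],axis=0).round(1),n.sum())
# ring held: dark pixels lying below the tips
n=(np.hypot(w[...,0]-525,w[...,1]-308)<45)&(w[...,2]>155)&(w[...,2]<200);print(np.percentile(w[n],[2,98],axis=0).round(1))
E
```

```text
t: 4.65
ee_pos: [520.1, 308.8, 162.7]
orientation: [3.139, -0.001, -0.007]
ft_force: [-0.9, -0.7, -3.4]
width: 60.1
grasp_force: 30.0
t 4.65 pos [520.1 308.8 162.7] yaw -0.0 q6 2.09 F [-0.9 -0.7 -3.4] w 60.1 gf 30.0
 shift tool mm [  5.4   0.4 127.7] turn z deg -0.0 tilt [-0.005 -0.003 -1.   ]
[[454.8 233.2  19.9]
 [552.3 349.6  22.2]
 [608.1 462.   28.3]] 34879
[[501.5 272.9 160.2]
 [548.7 345.2 197.4]]
```

View pics/w2.png

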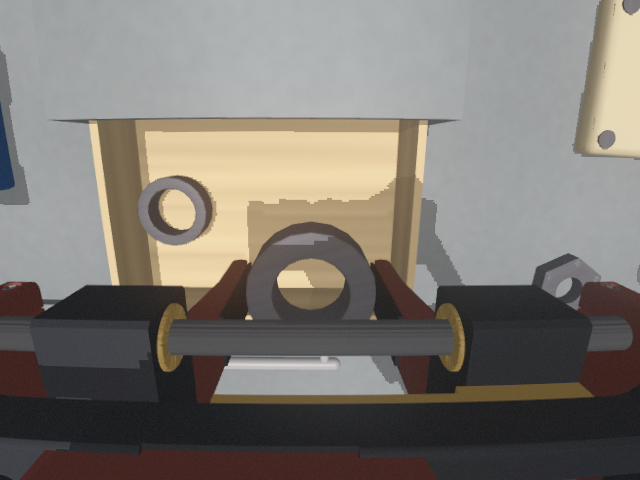

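The wrist view shows the worn ring held level at (312,280) above the wooden drawer floor. The scrap ring is off to the left at (176,210), and the cabinet edge is at row 120, well clear. The floor measures z≈22.

```bash
python3 -m creep '{"delta_pos":[[0.003,0,0.03],[0.003,0,0.03],[0,0,0.03],[0,0,0.025],[0,0,0.005],[0,0,0],[0,0,0]],"twist":[[0,0,0],[0,0,0],[0,0,0],[0,0,0],[0,0,0],[0,0,0],[0,0,0]]}'
python3 -m creep '{"delta_pos":[[0,0,0.003],[0,0,0.003],[0,0,0.002],[0,0,0]],"twist":[[0,0,0],[0,0,0],[0,0,0],[0,0,0]]}'
```

```text
t: 5.28
ee_pos: [529.5, 307.6, 46.6]
orientation: [3.141, -0.008, -0.0]
ft_force: [-0.1, -0.8, -2.7]
width: 60.0
grasp_force: 30.0
t: 5.62
ee_pos: [529.0, 308.4, 38.6]
orientation: [-3.141, 0.006, -0.001]
ft_force: [-0.7, 0.7, -2.0]
width: 60.5
grasp_force: 30.0
```

```bash
python3 -m creep '{"delta_pos":[[0,0,0.004],[0,0,0.002],[0,0,0.001],[0,0,0]],"twist":[[0,0,0],[0,0,0],[0,0,0],[0,0,0]]}'
python3 -m creep '{"delta_pos":[[0,0,0.0015],[0,0,0.0015],[0,0,0]],"twist":[[0,0,0],[0,0,0],[0,0,0]]}'
```

```text
t: 5.95
ee_pos: [528.6, 308.2, 30.8]
orientation: [3.141, -0.006, -0.001]
ft_force: [-0.2, -0.2, -2.4]
width: 60.5
grasp_force: 30.0
t: 6.2
ee_pos: [529.4, 308.4, 28.6]
orientation: [-3.141, 0.006, -0.001]
ft_force: [-0.1, -0.5, 1.4]
width: 59.9
grasp_force: 30.0
```

```bash
python3 -m creep '{"delta_pos":[[0,0,0.0015],[0,0,0]],"twist":[[0,0,0],[0,0,0]]}'
```

```text
t: 6.37
ee_pos: [530.5, 308.4, 28.6]
orientation: [-3.141, 0.006, -0.005]
ft_force: [0.4, -3.6, 12.2]
width: 60.6
grasp_force: 30.0
```

```bash
python3 -m creep '{"delta_pos":[[0,0,0],[0,0,0],[0,0,0],[0,0,0],[0,0,-0.01],[0,0,-0.03],[0,0,-0.04],[0,0,-0.04],[0,0,-0.035],[0,0,0]],"twist":[[0,0,0],[0,0,0],[0,0,0],[0,0,0],[0,0,0],[0,0,0],[0,0,0],[0,0,0],[0,0,0],[0,0,0]]}' 1
python3 - <<'E'
from h import *
go(662,-258.5,180,0)
cp=camera_params("wrist");p,d=get_image("wrist");cv2.imwrite("pics/w3.png",p[:,:,::-1]);w=cloud(d,cp)
n=(np.hypot(w[...,0]-528,w[...,1]-308)<45)&(w[...,2]>35)&(w[...,2]<75)
print(cv2.minEnclosingCircle(w[n][:,:2].astype(np.float32)),np.percentile(w[n][:,2],[2,50,98]),n.sum())
E
```

```text
t: 7.2
ee_pos: [532.6, 310.5, 189.9]
orientation: [-3.135, 0.006, -0.017]
ft_force: [1.7, 0.2, -0.8]
width: 87.9
grasp_force: 0.0
t 7.2 pos [532.6 310.5 189.9] yaw -0.2 q6 2.08 F [ 1.7  0.2 -0.8] w 87.9 gf 0.0
 shift tool mm [131.4 568.6   7.9] turn z deg -0.2 tilt [ 0.011  0.006 -1.   ]
((528.7222290039062, 308.4205322265625), 30.88381576538086) [37.6728103  46.05918895 47.50959876] 2363
```

```bash
python3 -m creep '{"delta_pos":[[0.0088,0.0379,0],[0.0088,0.0379,0],[0.0088,0.0379,0],[0.0088,0.0379,0],[0.0088,0.0379,0],[0.0088,0.0379,0],[0.0088,0.0379,0],[0.0088,0.0379,0],[0.0088,0.0379,0],[0.0088,0.0379,0],[0.0088,0.0379,0],[0.0088,0.0379,0],[0.0088,0.0379,0],[0.0088,0.0379,0],[0.0088,0.0379,0],[0,0,0],[0,0,0],[0,0,0]],"twist":[[0,0,0],[0,0,0],[0,0,0],[0,0,0],[0,0,0],[0,0,0],[0,0,0],[0,0,0],[0,0,0],[0,0,0],[0,0,0],[0,0,0],[0,0,0],[0,0,0],[0,0,0],[0,0,0],[0,0,0],[0,0,0]]}'
python3 - <<'E'
from h import *
cp=camera_params("wrist");go(662,-258.5,18,0)
p,d=get_image("wrist");cv2.imwrite("pics/w3.png",p[:,:,::-1]);w=cloud(d,cp)
for z in((44,53),(7,16)):
    n=(np.hypot(w[...,0]-662,w[...,1]+258)<55)&(w[...,2]>z[0])&(w[...,2]<z[1]);a=w[n]
    print(cv2.minEnclosingCircle(a[:,:2].astype(np.float32)),np.percentile(a[:,2],[2,50,98]),n.sum())
# shaft from here, if visible
n=(np.hypot(w[...,0]-650,w[...,1]+14)<25)&(w[...,2]>104)&(w[...,2]<116);print(n.sum());
if n.sum()>50:print(cv2.minEnclosingCircle(w[n][:,:2].astype(np.float32)))
E
```

```text
t: 8.75
ee_pos: [657.6, -260.1, 180.2]
orientation: [-3.14, 0.007, 0.004]
ft_force: [0.5, 0.2, 0.1]
width: 88.0
grasp_force: 0.0
t 8.75 pos [ 657.6 -260.1  180.2] yaw -0.3 q6 1.18 F [0.5 0.2 0.1] w 88.0 gf 0.0
 shift tool mm [  4.8  -1.4 162.2] turn z deg -0.3 tilt [-0.003  0.001 -1.   ]
((661.8328857421875, -259.8185119628906), 30.05474853515625) [45.33336692 48.0273922  49.56673382] 1636
((661.8489379882812, -259.49920654296875), 45.952999114990234) [ 9.96996028 12.1614505  13.91565328] 3071
165
((648.3963623046875, -20.41478157043457), 10.460601806640625)
```

```bash
python3 -m creep '{"delta_pos":[[0.0043,0,0.035],[0,0,0.035],[0,0,0.035],[0,0,0.035],[0,0,0.015],[0,0,0],[0,0,0]],"twist":[[0,0,0],[0,0,0],[0,0,0],[0,0,0],[0,0,0],[0,0,0],[0,0,0]]}'
python3 -c "
from h import *
go(661.8,-259.6,18,0)"
```

```text
t: 9.38
ee_pos: [663.0, -259.7, 26.8]
orientation: [-3.141, 0.004, 0.002]
ft_force: [0.0, -0.8, -0.3]
width: 87.8
grasp_force: 0.0
t 9.38 pos [ 663.  -259.7   26.8] yaw -0.1 q6 1.18 F [ 0.  -0.8 -0.3] w 87.8 gf 0.0
 shift tool mm [-1.2 -0.1  8.8] turn z deg -0.1 tilt [-0.001  0.    -1.   ]
```

```bash
python3 -m creep '{"delta_pos":[[-0.0008,0,0.005],[0,0,0.003],[0,0,0],[0,0,0]],"twist":[[0,0,0],[0,0,0],[0,0,0],[0,0,0]]}'
python3 -m creep '{"delta_pos":[[0,0,0],[0,0,0],[0,0,0],[0,0,0],[0,0,0],[0,0,0]],"twist":[[0,0,0],[0,0,0],[0,0,0],[0,0,0],[0,0,0],[0,0,0]]}' 0
python3 -c "
from h import *
go(649.4,-14.1,150,0)"
```

```text
t: 9.72
ee_pos: [662.8, -261.0, 19.9]
orientation: [3.141, -0.006, 0.003]
ft_force: [-0.1, -0.5, -0.3]
width: 88.1
grasp_force: 0.0
t: 10.22
ee_pos: [662.1, -260.5, 18.8]
orientation: [-3.141, 0.006, 0.0]
ft_force: [0.8, 1.4, 2.4]
width: 58.8
grasp_force: 30.0
t 10.22 pos [ 662.1 -260.5   18.8] yaw -0.2 q6 1.18 F [0.8 1.4 2.4] w 58.8 gf 30.0
 shift tool mm [ -13.8 -246.4 -131.1] turn z deg -0.2 tilt [-0.  0. -1.]
```

```bash
python3 -m creep '{"delta_pos":[[0,0,-0.02],[0,0,-0.035],[0,0,-0.04],[0,0,-0.036],[0,0,0],[-0.0019,-0.035,0],[-0.0019,-0.035,0],[-0.0019,-0.035,0],[-0.0019,-0.035,0],[-0.0019,-0.035,0],[0,0,0],[0,0,0],[0,0,0]],"twist":[[0,0,0],[0,0,0],[0,0,0],[0,0,0],[0,0,0],[0,0,0],[0,0,0],[0,0,0],[0,0,0],[0,0,0],[0,0,0],[0,0,0],[0,0,0]]}'
cat >> h.py <<'E'
def held(ztop,R,dx=0,name=None):
    "centre of the held part's top face (ztop above TCP) and the shaft tip, both by the wrist camera"
    o=get_obs()["ee_pos"];cp=camera_params("wrist");p,d=get_image("wrist");w=cloud(d,cp)
    if name:cv2.imwrite(f"pics/{name}.png",p[:,:,::-1])
    for c,z,r in((o,o[2]+ztop,R),((649.3,-14.1),110.5,13)):
        n=(np.hypot(w[...,0]-c[0],w[...,1]-c[1])<r)&(abs(w[...,2]-z)<4)
        if n.sum()<30: print("few",n.sum());continue
        a=w[n];h=a[:,:2].astype(np.float32);print("circle",cv2.minEnclosingCircle(h),"z",np.percentile(a[:,2],[5,50,95]).round(1),"x,y range",np.percentile(h,[0.5,99.5],axis=0).round(1).tolist(),n.sum())
E
python3 -c "
from h import *
go(649.4,-14.1,150,0); held(29,33,name='w4')"
```

```text
t: 11.3
ee_pos: [652.7, -85.6, 148.4]
orientation: [3.141, -0.005, -0.003]
ft_force: [0.7, -0.8, -4.7]
width: 58.8
grasp_force: 30.0
t 11.3 pos [652.7 -85.6 148.4] yaw -0.2 q6 1.43 F [ 0.7 -0.8 -4.7] w 58.8 gf 30.0
 shift tool mm [ -3.5 -71.5  -1.6] turn z deg -0.2 tilt [-0.002 -0.    -1.   ]
circle ((655.0778198242188, -85.63406372070312), 32.33961868286133) z [175.4 177.7 178.9] x,y range [[624.1, -115.8], [682.3, -55.3]] 4830
circle ((649.3885498046875, -14.471728324890137), 11.93433666229248) z [106.9 110.5 112. ] x,y range [[638.7, -25.1], [660.7, -3.4]] 936
```

View pics/w4.png

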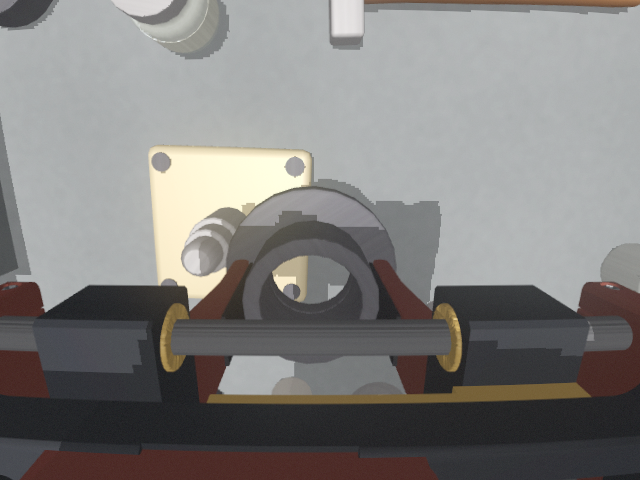

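The wrist view shows the bushing held level, its neck ring centred at (312,297), with the shaft tip to its left at (203,252). The bushing must go 2.8 mm back and 71 mm to the left.

```bash
python3 -m creep '{"delta_pos":[[-0.0014,-0.0256,0],[-0.0014,-0.0256,0],[0,-0.0201,0],[0,0,0],[0,0,0],[0,0,0]],"twist":[[0,0,0],[0,0,0],[0,0,0],[0,0,0],[0,0,0],[0,0,0]]}'
python3 -c "
from h import *
go(649.4,-14.1,44,0); held(29,33,name='w5')"
```

```text
t: 11.85
ee_pos: [650.8, -15.8, 149.4]
orientation: [3.141, -0.008, -0.0]
ft_force: [0.3, -0.7, -5.4]
width: 58.9
grasp_force: 30.0
t 11.85 pos [650.8 -15.8 149.4] yaw -0.3 q6 1.53 F [ 0.3 -0.7 -5.4] w 58.9 gf 30.0
 shift tool mm [ -1.4  -1.7 105.4] turn z deg -0.3 tilt [-0. -0. -1.]
circle ((653.0696411132812, -15.785202026367188), 32.34769821166992) z [176.4 178.6 179.8] x,y range [[622.2, -46.3], [680.3, 14.4]] 4826
circle ((647.3597412109375, -14.423165321350098), 11.123092651367188) z [107.4 110.8 112.1] x,y range [[638.4, -24.9], [651.0, -3.5]] 476
```

View pics/w5.png

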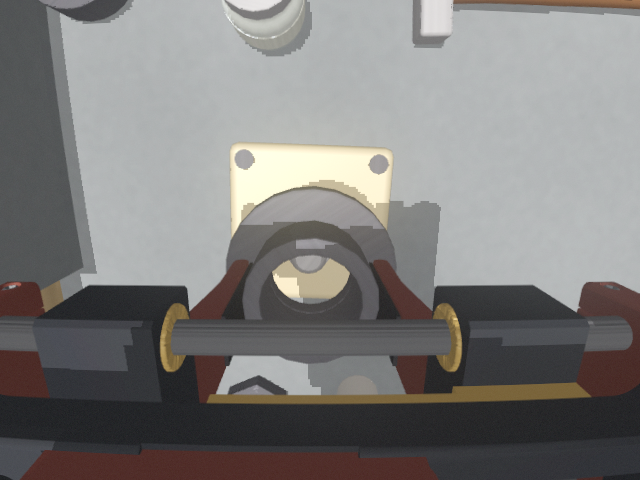

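```bash
python3 -m creep '{"delta_pos":[[-0.0008,-0.0016,0],[0,0,0],[0,0,0.015],[0,0,0.015],[0,0,0.015],[0,0,0.005],[0,0,0],[0,0,0]],"twist":[[0,0,0],[0,0,0],[0,0,0],[0,0,0],[0,0,0],[0,0,0],[0,0,0],[0,0,0]]}'
python3 -c "
from h import *
go(649.4,-14.1,44,0); held(29,33)"
```

```text
t: 12.57
ee_pos: [650.2, -13.1, 99.9]
orientation: [3.142, -0.007, -0.0]
ft_force: [0.3, -0.5, -3.4]
width: 58.8
grasp_force: 30.0
t 12.57 pos [650.2 -13.1  99.9] yaw -0.2 q6 1.54 F [ 0.3 -0.5 -3.4] w 58.8 gf 30.0
 shift tool mm [-0.8  1.  55.9] turn z deg -0.2 tilt [-0. -0. -1.]
circle ((652.5460205078125, -13.05186939239502), 32.28174591064453) z [126.9 129.1 130.3] x,y range [[621.7, -43.4], [679.7, 17.2]] 4820
circle ((649.4596557617188, -14.289058685302734), 12.010758399963379) z [107.  110.6 112.1] x,y range [[638.5, -25.1], [660.4, -3.3]] 1601
```

```bash
python3 -m creep '{"delta_pos":[[-0.0003,0.0008,0],[0,0,0],[0,0,0.005],[0,0,0.003],[0,0,0],[0,0,0]],"twist":[[0,0,0],[0,0,0],[0,0,0],[0,0,0],[0,0,0],[0,0,0]]}'
python3 -c "
from h import *
go(649.4,-14.1,44,0); held(29,33)"
```

```text
t: 13.12
ee_pos: [649.4, -13.6, 91.3]
orientation: [3.142, -0.006, -0.001]
ft_force: [-0.2, 0.5, -4.3]
width: 58.9
grasp_force: 30.0
t 13.12 pos [649.4 -13.6  91.3] yaw -0.2 q6 1.54 F [-0.2  0.5 -4.3] w 58.9 gf 30.0
 shift tool mm [ 0.   0.5 47.3] turn z deg -0.2 tilt [-0.001 -0.    -1.   ]
circle ((651.7705688476562, -13.539264678955078), 32.28823471069336) z [118.3 120.5 121.7] x,y range [[620.9, -43.7], [678.9, 16.8]] 4817
circle ((649.498291015625, -14.268016815185547), 12.001583099365234) z [107.  110.6 112. ] x,y range [[638.7, -25.3], [660.7, -2.9]] 1777
```

```bash
python3 -m creep '{"delta_pos":[[0.0004,0.0005,0],[0,0,0.003],[0,0,0.003],[0,0,0.003],[0,0,0]],"twist":[[0,0,0],[0,0,0],[0,0,0],[0,0,0],[0,0,0]]}'
python3 -m creep '{"delta_pos":[[0,0,0.004],[0,0,0]],"twist":[[0,0,0],[0,0,0]]}'
```

```text
t: 13.58
ee_pos: [649.6, -14.1, 81.8]
orientation: [-3.142, 0.006, 0.002]
ft_force: [-0.5, -0.3, -4.5]
width: 59.0
grasp_force: 30.0
t: 13.75
ee_pos: [649.7, -14.1, 77.9]
orientation: [-3.142, 0.006, 0.002]
ft_force: [-1.3, 0.7, -4.8]
width: 59.1
grasp_force: 30.0
```

```bash
python3 -m creep '{"delta_pos":[[0,0,0.007],[0,0,0.007],[0,0,0.007],[0,0,0.005],[0,0,0.003],[0,0,0],[0,0,0]],"twist":[[0,0,0],[0,0,0],[0,0,0],[0,0,0],[0,0,0],[0,0,0],[0,0,0]]}'
python3 -m creep '{"delta_pos":[[0,0,0.0015],[0,0,0.0015],[0,0,0]],"twist":[[0,0,0],[0,0,0],[0,0,0]]}'
```

```text
t: 14.33
ee_pos: [650.0, -14.1, 49.4]
orientation: [-3.142, 0.006, 0.001]
ft_force: [0.5, -0.7, -4.8]
width: 59.0
grasp_force: 30.0
t: 14.58
ee_pos: [650.1, -14.1, 46.7]
orientation: [-3.142, 0.006, -0.0]
ft_force: [-0.3, -0.6, -4.1]
width: 59.1
grasp_force: 30.0
```

```bash
python3 -m creep '{"delta_pos":[[0,0,0.001],[0,0,0.001],[0,0,0]],"twist":[[0,0,0],[0,0,0],[0,0,0]]}'
python3 -m creep '{"delta_pos":[[0,0,0.0007],[0,0,0]],"twist":[[0,0,0],[0,0,0]]}'
```

```text
t: 14.83
ee_pos: [650.0, -14.1, 44.5]
orientation: [-3.142, 0.006, 0.0]
ft_force: [0.4, -0.7, -4.4]
width: 59.0
grasp_force: 30.0
t: 15.0
ee_pos: [650.1, -14.1, 43.9]
orientation: [3.142, -0.006, -0.0]
ft_force: [0.0, -1.0, -4.9]
width: 59.3
grasp_force: 30.0
```

```bash
python3 -m creep '{"delta_pos":[[0,0,0.001],[0,0,0]],"twist":[[0,0,0],[0,0,0]]}'
python3 -m creep '{"delta_pos":[[0,0,0.0006],[0,0,0]],"twist":[[0,0,0],[0,0,0]]}'
```

```text
t: 15.17
ee_pos: [650.2, -14.1, 43.8]
orientation: [-3.142, 0.006, -0.0]
ft_force: [-2.1, 0.5, 2.9]
width: 58.9
grasp_force: 30.0
t: 15.33
ee_pos: [650.2, -14.1, 43.7]
orientation: [-3.142, 0.006, -0.0]
ft_force: [-4.7, -0.8, 9.0]
width: 58.9
grasp_force: 30.0
```

```bash
python3 -m creep '{"delta_pos":[[0,0,0],[0,0,0],[0,0,0],[0,0,0],[0,0,-0.015],[0,0,-0.03],[0,0,-0.04],[0,0,-0.04],[0,0,-0.03],[0,0,0],[0,0,0]],"twist":[[0,0,0],[0,0,0],[0,0,0],[0,0,0],[0,0,0],[0,0,0],[0,0,0],[0,0,0],[0,0,0],[0,0,0],[0,0,0]]}' 1
python3 - <<'E'
from h import *
go(441,-157,200,0)
cp=camera_params("wrist");p,d=get_image("wrist");w=cloud(d,cp)
for z0,r in((37,50),(73,36),(110.5,13)):
    n=(np.hypot(w[...,0]-649.5,w[...,1]+14)<r)&(abs(w[...,2]-z0)<4);a=w[n]
    if len(a)>20: print(z0,cv2.minEnclosingCircle(a[:,:2].astype(np.float32)),np.percentile(a[:,2],[5,50,95]).round(1),np.percentile(a[:,:2],[.5,99.5],axis=0).round(1).tolist())
E
```

```text
t: 16.25
ee_pos: [651.6, -14.2, 200.9]
orientation: [3.141, -0.006, 0.009]
ft_force: [0.0, -0.6, -0.3]
width: 87.9
grasp_force: 0.0
t 16.25 pos [651.6 -14.2 200.9] yaw -0.2 q6 1.53 F [ 0.  -0.6 -0.3] w 87.9 gf 0.0
 shift tool mm [-210.1  143.6   -0.3] turn z deg -0.2 tilt [ 0.006 -0.    -1.   ]
37 ((649.845947265625, -14.077665328979492), 46.016265869140625) [35.9 37.2 38.5] [[605.8, -58.7], [695.0, 30.4]]
73 ((650.0217895507812, -14.165606498718262), 29.920913696289062) [70.5 72.9 74.3] [[621.6, -42.7], [678.9, 14.6]]
110.5 ((649.2984619140625, -14.260165214538574), 11.828524589538574) [107.1 110.5 112.1] [[638.1, -25.4], [660.4, -2.9]]
```

Bushing seated: the flange top is at 37.2 and the neck top at 72.9, both level. On to the bearing.

```bash
python3 -m creep '{"delta_pos":[[-0.03,0.0205,0],[-0.03,0.0205,0],[-0.03,0.0205,0],[-0.03,0.0205,0],[-0.03,0.0205,0],[-0.03,0.0205,0],[-0.03,0.0205,0],[0,0,0],[0,0,0],[0,0,0],[0,0,0],[0,0,0],[0,0,0],[0,0,0],[0,0,0],[0,0,0],[0,0,0]],"twist":[[0,0,0],[0,0,0],[0,0,0],[0,0,0],[0,0,0],[0,0,0],[0,0,0],[0,0,0],[0,0,-6.45],[0,0,-6.45],[0,0,-6.45],[0,0,-6.45],[0,0,-6.45],[0,0,-6.45],[0,0,-6.45],[0,0,0],[0,0,0]]}'
cat >> h.py <<'E'
def part(c,z0,R,yaw=0,name=None):
    cp=camera_params("wrist");p,d=get_image("wrist");w=cloud(d,cp)
    if name:cv2.imwrite(f"pics/{name}.png",p[:,:,::-1])
    n=(np.hypot(w[...,0]-c[0],w[...,1]-c[1])<R)&(abs(w[...,2]-z0)<4);a=w[n]
    print(z0,cv2.minEnclosingCircle(a[:,:2].astype(np.float32)),np.percentile(a[:,2],[5,50,95]).round(1),np.percentile(a[:,:2],[.5,99.5],axis=0).round(1).tolist(),n.sum())
    return a
E
python3 -c "
from h import *
go(441,-157,4,45); part((441,-157),20,42,name='w6')"
```

```text
t: 17.72
ee_pos: [439.1, -156.4, 196.4]
orientation: [-2.904, -1.195, 0.002]
ft_force: [-0.8, -0.7, -1.0]
width: 87.7
grasp_force: 0.0
t 17.72 pos [ 439.1 -156.4  196.4] yaw 44.7 q6 0.42 F [-0.8 -0.7 -1. ] w 87.7 gf 0.0
 shift tool mm [  1.1   2.2 192.4] turn z deg -0.3 tilt [-0.002  0.001 -1.   ]
20 ((441.18951416015625, -157.76882934570312), 32.999446868896484) [18.7 20.2 21.4] [[410.0, -189.0], [472.9, -125.9]] 2251
```

View pics/w6.png

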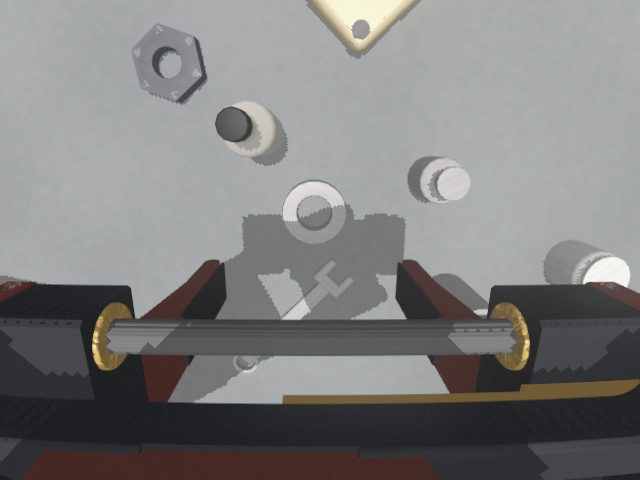

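The wrist view shows the bearing ring at (314,212). The bottle cap is at (234,124), the piston at (452,182), and the wrench fork at (335,280), clear of where the fingers come down.

```bash
python3 -m creep '{"delta_pos":[[0.0007,0.0024,0.035],[0,0,0.04],[0,0,0.04],[0,0,0.04],[0,0,0.02],[0,0,0],[0,0,0]],"twist":[[0,0,0],[0,0,0],[0,0,0],[0,0,0],[0,0,0],[0,0,0],[0,0,0]]}'
python3 -c "
from h import *
go(441.3,-157.6,5,45)"
```

```text
t: 18.35
ee_pos: [440.9, -157.6, 21.5]
orientation: [-2.902, -1.197, 0.004]
ft_force: [0.4, -1.0, 1.4]
width: 87.9
grasp_force: 0.0
t 18.35 pos [ 440.9 -157.6   21.5] yaw 44.8 q6 0.42 F [ 0.4 -1.   1.4] w 87.9 gf 0.0
 shift tool mm [ 0.3  0.3 16.5] turn z deg -0.2 tilt [-0.003  0.001 -1.   ]
```

```bash
python3 -m creep '{"delta_pos":[[0,0,0.01],[0,0,0.0065],[0,0,0],[0,0,0]],"twist":[[0,0,0],[0,0,0],[0,0,0],[0,0,0]]}'
python3 -m creep '{"delta_pos":[[0,0,0],[0,0,0],[0,0,0],[0,0,0],[0,0,0],[0,0,0]],"twist":[[0,0,0],[0,0,0],[0,0,0],[0,0,0],[0,0,0],[0,0,0]]}' 0
python3 -m creep '{"delta_pos":[[0,0,-0.01],[0,0,-0.03],[0,0,-0.04],[0,0,-0.04],[0,0,-0.035],[0,0,0],[0,0,0]],"twist":[[0,0,0],[0,0,0],[0,0,0],[0,0,0],[0,0,0],[0,0,0],[0,0,0]]}'
python3 -c "
from h import *
go(649.5,-14.2,150,0);go(580,-60,150,45); held(15,36)"
```

```text
t: 18.68
ee_pos: [442.2, -158.1, 6.4]
orientation: [2.903, 1.2, 0.001]
ft_force: [-1.1, 0.8, 0.2]
width: 87.7
grasp_force: 0.0
t: 19.18
ee_pos: [442.0, -158.1, 6.2]
orientation: [2.903, 1.2, 0.001]
ft_force: [-0.3, -0.7, 6.1]
width: 65.3
grasp_force: 30.0
t: 19.77
ee_pos: [442.7, -158.3, 162.8]
orientation: [2.9, 1.199, 0.005]
ft_force: [0.3, 0.1, -3.2]
width: 65.3
grasp_force: 30.0
t 19.77 pos [ 442.7 -158.3  162.8] yaw 44.9 q6 0.42 F [ 0.3  0.1 -3.2] w 65.3 gf 30.0
 shift tool mm [248.2  44.   13.5] turn z deg 44.9 tilt [ 0.004 -0.002 -1.   ]
t 19.77 pos [ 442.7 -158.3  162.8] yaw 44.9 q6 0.42 F [ 0.3  0.1 -3.2] w 65.3 gf 30.0
 shift tool mm [166.6  27.3  13.3] turn z deg -0.1 tilt [ 0.004 -0.002 -1.   ]
circle ((444.1342468261719, -156.8193817138672), 35.451507568359375) z [175.3 176.7 177.9] x,y range [[413.4, -186.7], [474.4, -125.9]] 7566
few 0
```

```bash
python3 -m creep '{"delta_pos":[[0.0376,0.0066,0],[0.0376,0.0066,0],[0.0376,0.0066,0],[0.0376,0.0066,0],[0.0376,0.0066,0],[0,0,0],[0,0,0],[0,0,0]],"twist":[[0,0,0],[0,0,0],[0,0,0],[0,0,0],[0,0,0],[0,0,0],[0,0,0],[0,0,0]]}'
cat >> h.py <<'E'
from scipy.optimize import least_squares
def align(ztop,rad,shz=110.5,shr=12.0,c=(649.5,-14.2)):
    "held part's outer edge (its camera-side arc) and the shaft tip, circle-fitted in the same wrist view; shift in tool axes"
    o=get_obs()["ee_pos"];cp=camera_params("wrist");p,d=get_image("wrist");w=cloud(d,cp)
    M=Ro.from_rotvec(get_obs()["orientation"]).as_matrix()
    def cen(c,z,R,r):
        n=(np.hypot(w[...,0]-c[0],w[...,1]-c[1])<R)&(abs(w[...,2]-z)<3.5);a=w[n]
        l=(a-o)@M[:,:2]           # tool x, y
        x1=np.percentile(l[:,0],99.7);y0,y1=np.percentile(l[:,1],[.3,99.7])
        return np.array([x1-r,(y0+y1)/2]),np.array([np.ptp(l[:,0]),y1-y0]),np.median(a[:,2]),n.sum()
    A=cen(o,o[2]+ztop,rad+4,rad);B=cen(c,shz,shr+4,shr)
    print("part",A[0].round(1),A[1].round(1),A[2].round(1),A[3],"shaft",B[0].round(1),B[1].round(1),B[2].round(1),B[3]);print("shift tool",(B[0]-A[0]).round(1))
E
python3 -c "
from h import *
go(649.5,-14.2,150,45); align(14,33,110.5,11)"
```

```text
t: 20.48
ee_pos: [596.0, -48.3, 158.2]
orientation: [-2.9, -1.201, 0.008]
ft_force: [-1.2, -0.9, -3.6]
width: 65.1
grasp_force: 30.0
t 20.48 pos [596.  -48.3 158.2] yaw 45.0 q6 0.69 F [-1.2 -0.9 -3.6] w 65.1 gf 30.0
 shift tool mm [62.  13.7  7.9] turn z deg -0.0 tilt [-0.005  0.    -1.   ]
part [-0.5 -0.4] [48.9 68. ] 172.0 7599 shaft [62.1 13.7] [23.5 22. ] 110.5 1076
shift tool [62.6 14.1]
```

```bash
python3 -m creep '{"delta_pos":[[0.0313,0.007,0],[0.0313,0.007,0],[0,0,0.015],[0,0,0.015],[0,0,0.004],[0,0,0],[0,0,0]],"twist":[[0,0,0],[0,0,0],[0,0,0],[0,0,0],[0,0,0],[0,0,0],[0,0,0]]}'
python3 -c "
from h import *
go(649.5,-14.2,79,45); align(14,33,110.5,11)"
```

```text
t: 21.12
ee_pos: [651.5, -15.1, 126.7]
orientation: [-2.903, -1.199, 0.002]
ft_force: [0.7, -0.8, -2.5]
width: 64.9
grasp_force: 30.0
t 21.12 pos [651.5 -15.1 126.7] yaw 44.9 q6 0.75 F [ 0.7 -0.8 -2.5] w 64.9 gf 30.0
 shift tool mm [-0.7 -2.  47.7] turn z deg -0.1 tilt [-0.001  0.    -1.   ]
part [-0.5 -0.1] [49.1 67.6] 140.5 7581 shaft [-2.7 -2. ] [20.5 21.7] 110.8 1050
shift tool [-2.1 -1.9]
```

```bash
python3 -m creep '{"delta_pos":[[-0.0003,-0.0018,0],[0,0,0],[0,0,0.01],[0,0,0.01],[0,0,0],[0,0,0]],"twist":[[0,0,0],[0,0,0],[0,0,0],[0,0,0],[0,0,0],[0,0,0]]}'
python3 -c "
from h import *
go(649.5,-14.2,79,45); align(14,33,110.5,11)"
```

```text
t: 21.67
ee_pos: [650.0, -13.2, 105.5]
orientation: [-2.902, -1.2, 0.003]
ft_force: [0.0, -0.1, -2.3]
width: 65.2
grasp_force: 30.0
t 21.67 pos [650.  -13.2 105.5] yaw 44.9 q6 0.75 F [ 0.  -0.1 -2.3] w 65.2 gf 30.0
 shift tool mm [-1.   0.5 26.5] turn z deg -0.1 tilt [-0.002  0.    -1.   ]
part [-0.6 -0.4] [48.7 68. ] 119.3 7572 shaft [-0.6  0.4] [23.4 21.9] 110.7 1423
shift tool [-0.   0.8]
```

```bash
python3 -m creep '{"delta_pos":[[0,0.0004,0],[0,0,0.003],[0,0,0.003],[0,0,0.003],[0,0,0.003],[0,0,0]],"twist":[[0,0,0],[0,0,0],[0,0,0],[0,0,0],[0,0,0],[0,0,0]]}'
python3 -m creep '{"delta_pos":[[0,0,0.004],[0,0,0.004],[0,0,0]],"twist":[[0,0,0],[0,0,0],[0,0,0]]}'
```

```text
t: 22.22
ee_pos: [650.6, -13.5, 94.0]
orientation: [-2.903, -1.2, 0.002]
ft_force: [0.3, -0.5, -3.2]
width: 65.1
grasp_force: 30.0
t: 22.47
ee_pos: [650.6, -13.5, 85.9]
orientation: [-2.903, -1.2, 0.002]
ft_force: [-0.4, 0.5, -2.4]
width: 64.9
grasp_force: 30.0
```

```bash
python3 -m creep '{"delta_pos":[[0,0,0.003],[0,0,0.0025],[0,0,0]],"twist":[[0,0,0],[0,0,0],[0,0,0]]}'
python3 -m creep '{"delta_pos":[[0,0,0.001],[0,0,0]],"twist":[[0,0,0],[0,0,0]]}'
python3 -m creep '{"delta_pos":[[0,0,0.0008],[0,0,0]],"twist":[[0,0,0],[0,0,0]]}'
```

```text
t: 22.72
ee_pos: [650.8, -13.5, 80.8]
orientation: [-2.903, -1.2, 0.001]
ft_force: [-0.3, -0.5, -2.2]
width: 65.1
grasp_force: 30.0
t: 22.88
ee_pos: [651.2, -13.5, 80.3]
orientation: [-2.903, -1.2, 0.0]
ft_force: [0.3, -0.6, -2.4]
width: 65.3
grasp_force: 30.0
t: 23.05
ee_pos: [651.2, -13.5, 79.6]
orientation: [2.903, 1.2, 0.0]
ft_force: [0.1, -0.5, -2.6]
width: 64.7
grasp_force: 30.0
```

```bash
python3 -m creep '{"delta_pos":[[0,0,0.001],[0,0,0]],"twist":[[0,0,0],[0,0,0]]}'
python3 -m creep '{"delta_pos":[[0,0,0.0008],[0,0,0]],"twist":[[0,0,0],[0,0,0]]}'
```

```text
t: 23.22
ee_pos: [651.3, -13.5, 79.3]
orientation: [2.903, 1.2, 0.0]
ft_force: [-2.1, -0.6, 3.3]
width: 64.9
grasp_force: 30.0
t: 23.38
ee_pos: [651.3, -13.5, 79.2]
orientation: [2.903, 1.2, 0.001]
ft_force: [-5.1, 1.0, 10.3]
width: 65.0
grasp_force: 30.0
```

```bash
python3 -m creep '{"delta_pos":[[0,0,0],[0,0,0],[0,0,0],[0,0,0],[0,0,-0.015],[0,0,-0.03],[0,0,-0.04],[0,0,-0.035],[0,0,0],[0,0,0]],"twist":[[0,0,0],[0,0,0],[0,0,0],[0,0,0],[0,0,0],[0,0,0],[0,0,0],[0,0,-5.5],[0,0,-5.5],[0,0,0]]}' 1
python3 - <<'E'
from h import *
go(447,44.5,200,56)
for z0,r in((37,50),(93,36),(110.5,13)): part((649.5,-14.2),z0,r)
E
```

```text
t: 24.22
ee_pos: [652.8, -13.5, 200.5]
orientation: [2.77, 1.477, 0.007]
ft_force: [0.2, 0.8, -0.9]
width: 87.9
grasp_force: 0.0
t 24.22 pos [652.8 -13.5 200.5] yaw 56.1 q6 0.55 F [ 0.2  0.8 -0.9] w 87.9 gf 0.0
 shift tool mm [ -66.5 -203.2   -0.5] turn z deg 0.1 tilt [ 0.005 -0.    -1.   ]
37 ((650.3217163085938, -14.08120059967041), 45.981388092041016) [35.8 37.1 38.4] [[605.8, -52.0], [694.9, 30.9]] 2011
93 ((650.8750610351562, -13.20974063873291), 32.856788635253906) [90.8 93.1 94.3] [[619.6, -44.3], [682.4, 18.6]] 3834
110.5 ((649.377685546875, -14.116790771484375), 11.938913345336914) [107.1 110.6 112.1] [[638.3, -25.4], [660.5, -3.1]] 666
```

Bearing seated, with its top at 93.1 and level. On to the hex collar.

```bash
python3 -m creep '{"delta_pos":[[-0.0111,-0.0339,0],[-0.0111,-0.0339,0],[-0.0111,-0.0339,0],[-0.0111,-0.0339,0],[-0.0111,-0.0339,0],[-0.0111,-0.0339,0],[0,0,0],[0,0,0],[0,0,0]],"twist":[[0,0,0],[0,0,0],[0,0,0],[0,0,0],[0,0,0],[0,0,0],[0,0,0],[0,0,0],[0,0,0]]}'
python3 - <<'E'
from h import *
go(447,44.5,5,56)
a=part((447,44.5),16,42,name='w7')[:,:2]
hull=cv2.convexHull(a.astype(np.float32)).reshape(-1,2)
for t in range(15,40,2):
    r=[]
    for k in(0,60,120):
        u=np.array([np.cos(np.radians(t+k)),np.sin(np.radians(t+k))]);s=a@u;r.append(np.percentile(s,99.7)-np.percentile(s,.3))
    print(t,np.round(r,1),round(np.mean(r),2))
E
```

```text
t: 25.12
ee_pos: [445.8, 45.3, 197.4]
orientation: [-2.775, -1.472, 0.0]
ft_force: [0.8, 0.1, -0.8]
width: 88.0
grasp_force: 0.0
t 25.12 pos [445.8  45.3 197.4] yaw 55.9 q6 0.67 F [ 0.8  0.1 -0.8] w 88.0 gf 0.0
 shift tool mm [  0.    1.5 192.4] turn z deg -0.1 tilt [-0. -0. -1.]
16 ((445.6661682128906, 43.62681198120117), 35.515350341796875) [14.8 16.1 17.3] [[412.6, 12.9], [478.7, 75.0]] 2544
15 [64.6 64.4 64.4] 64.47
17 [63.9 63.8 63.8] 63.82
19 [63.3 63.1 63.1] 63.17
21 [62.6 62.4 62.5] 62.5
23 [62.  62.  61.9] 61.94
25 [61.7 61.8 61.6] 61.68
27 [61.8 61.9 61.5] 61.74
29 [62.3 62.5 62.1] 62.29
31 [63.  63.  62.8] 62.94
33 [63.7 63.7 63.7] 63.7
35 [64.3 64.4 64.5] 64.41
37 [64.8 65.  65. ] 64.95
39 [65.3 65.5 65.5] 65.44
```

View pics/w7.png

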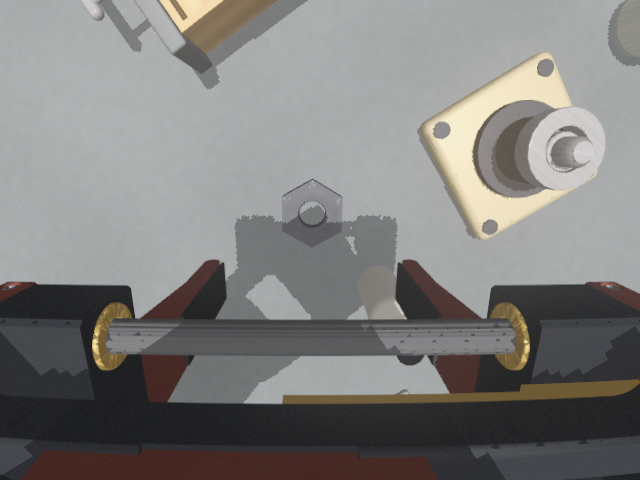

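The wrist view shows the hex collar at (312,212), flats square to the fingers. The stacked shaft is at upper right (575,150), and the bottle is behind at (385,300).

```bash
python3 -m creep '{"delta_pos":[[-0.0012,0.0006,0.035],[0,0,0.04],[0,0,0.04],[0,0,0.04],[0,0,0.02],[0,0,0],[0,0,0]],"twist":[[0,0,0],[0,0,0],[0,0,0],[0,0,0],[0,0,0],[0,0,0],[0,0,0]]}'
python3 -c "
from h import *
go(445.6,44,5,55.8)"
```

```text
t: 25.75
ee_pos: [445.3, 43.6, 21.6]
orientation: [-2.774, -1.471, 0.004]
ft_force: [1.0, 0.2, 0.1]
width: 87.6
grasp_force: 0.0
t 25.75 pos [445.3  43.6  21.6] yaw 55.9 q6 0.67 F [1.  0.2 0.1] w 87.6 gf 0.0
 shift tool mm [ 0.5  0.1 16.6] turn z deg 0.1 tilt [-0.003 -0.    -1.   ]
```

```bash
python3 -m creep '{"delta_pos":[[0,0,0.01],[0,0,0.0065],[0,0,0],[0,0,0]],"twist":[[0,0,0],[0,0,0],[0,0,0],[0,0,0]]}'
python3 -m creep '{"delta_pos":[[0,0,0],[0,0,0],[0,0,0],[0,0,0],[0,0,0],[0,0,0]],"twist":[[0,0,0],[0,0,0],[0,0,0],[0,0,0],[0,0,0],[0,0,0]]}' 0
python3 -m creep '{"delta_pos":[[0,0,-0.01],[0,0,-0.03],[0,0,-0.04],[0,0,-0.04],[0,0,-0.035],[0,0,0],[0,0,0]],"twist":[[0,0,0],[0,0,0],[0,0,0],[0,0,0],[0,0,0],[0,0,0],[0,0,0]]}'
python3 -c "
from h import *
go(649.5,-14.2,150,55.8)"
```

```text
t: 26.08
ee_pos: [445.7, 44.0, 6.8]
orientation: [2.774, 1.473, 0.001]
ft_force: [-0.3, 0.1, -0.0]
width: 88.0
grasp_force: 0.0
t: 26.58
ee_pos: [445.5, 44.0, 6.6]
orientation: [2.774, 1.473, 0.001]
ft_force: [-1.2, 0.2, 5.4]
width: 61.7
grasp_force: 30.0
t: 27.17
ee_pos: [446.2, 44.0, 163.4]
orientation: [2.773, 1.472, 0.007]
ft_force: [0.1, 0.3, -2.5]
width: 61.4
grasp_force: 30.0
t 27.17 pos [446.2  44.  163.4] yaw 55.9 q6 0.67 F [ 0.1  0.3 -2.5] w 61.4 gf 30.0
 shift tool mm [ 65.6 200.9  14.3] turn z deg 0.1 tilt [ 0.005  0.    -1.   ]
```

```bash
python3 -m creep '{"delta_pos":[[0.0109,0.0335,0],[0.0109,0.0335,0],[0.0109,0.0335,0],[0.0109,0.0335,0],[0.0109,0.0335,0],[0,0,0],[0,0,0],[0,0,0]],"twist":[[0,0,0],[0,0,0],[0,0,0],[0,0,0],[0,0,0],[0,0,0],[0,0,0],[0,0,0]]}'
python3 -c "
from h import *
go(649.5,-14.2,150,55.8); align(9.5,35.5,110.5,11)"
```

```text
t: 27.83
ee_pos: [612.2, -4.7, 158.9]
orientation: [-2.773, -1.472, 0.007]
ft_force: [-0.5, 0.7, -2.2]
width: 61.5
grasp_force: 30.0
t 27.83 pos [612.2  -4.7 158.9] yaw 55.9 q6 0.57 F [-0.5  0.7 -2.2] w 61.5 gf 30.0
 shift tool mm [13.  36.3  8.7] turn z deg 0.1 tilt [-0.005  0.    -1.   ]
part [-1. -0.] [53.2 70.5] 168.3 9112 shaft [13.1 36.2] [21.9 22.1] 110.7 746
shift tool [14.2 36.2]
```

```bash
python3 -m creep '{"delta_pos":[[0.0069,0.0181,0],[0.0069,0.0181,0],[0,0,0],[0,0,0.015],[0,0,0.015],[0,0,0.003],[0,0,0],[0,0,0]],"twist":[[0,0,0],[0,0,0],[0,0,0],[0,0,0],[0,0,0],[0,0,0],[0,0,0],[0,0,0]]}'
python3 -c "
from h import *
go(649.5,-14.2,99.6,55.8); align(9.5,35.5,110.5,11)"
```

```text
t: 28.55
ee_pos: [651.4, -13.3, 128.5]
orientation: [-2.774, -1.474, 0.001]
ft_force: [0.4, 0.3, -1.7]
width: 61.4
grasp_force: 30.0
t 28.55 pos [651.4 -13.3 128.5] yaw 56.0 q6 0.56 F [ 0.4  0.3 -1.7] w 61.4 gf 30.0
 shift tool mm [-1.8 -1.1 28.9] turn z deg 0.2 tilt [-0.001  0.    -1.   ]
part [-1.1 -0.1] [53.3 70.1] 137.9 9100 shaft [-5.5 -1.2] [19.  22.4] 110.9 867
shift tool [-4.4 -1.1]
```

```bash
python3 -m creep '{"delta_pos":[[-0.001,-0.0011,0],[0,0,0],[0,0,0.006],[0,0,0.006],[0,0,0.002],[0,0,0],[0,0,0]],"twist":[[0,0,0],[0,0,0],[0,0,0],[0,0,0],[0,0,0],[0,0,0],[0,0,0]]}'
python3 -c "
from h import *
go(649.5,-14.2,99.6,55.8); align(9.5,35.5,110.5,11)"
```

```text
t: 29.18
ee_pos: [650.5, -13.8, 113.8]
orientation: [-2.774, -1.473, 0.001]
ft_force: [-0.4, -0.0, -3.1]
width: 61.4
grasp_force: 30.0
t 29.18 pos [650.5 -13.8 113.8] yaw 55.9 q6 0.56 F [-0.4 -0.  -3.1] w 61.4 gf 30.0
 shift tool mm [-0.9 -0.6 14.2] turn z deg 0.1 tilt [-0.001  0.    -1.   ]
part [-1.1 -0. ] [53.2 70.2] 123.2 9104 shaft [-1.8 -0.5] [24.3 27.5] 110.8 1506
shift tool [-0.6 -0.5]
```

```bash
python3 -m creep '{"delta_pos":[[-0.0002,-0.0005,0],[0,0,0.003],[0,0,0.003],[0,0,0.002],[0,0,0]],"twist":[[0,0,0],[0,0,0],[0,0,0],[0,0,0],[0,0,0]]}'
python3 -m creep '{"delta_pos":[[0,0,0.0025],[0,0,0.001],[0,0,0]],"twist":[[0,0,0],[0,0,0],[0,0,0]]}'
python3 -m creep '{"delta_pos":[[0,0,0.001],[0,0,0]],"twist":[[0,0,0],[0,0,0]]}'
```

```text
t: 29.65
ee_pos: [649.8, -13.7, 105.6]
orientation: [-2.774, -1.473, 0.001]
ft_force: [-0.9, -0.2, -2.8]
width: 61.8
grasp_force: 30.0
t: 29.9
ee_pos: [650.0, -13.7, 102.4]
orientation: [-2.774, -1.473, 0.001]
ft_force: [0.6, 0.5, -2.4]
width: 61.7
grasp_force: 30.0
t: 30.07
ee_pos: [650.2, -13.7, 101.7]
orientation: [-2.775, -1.473, 0.0]
ft_force: [0.7, 0.7, -1.8]
width: 61.8
grasp_force: 30.0
```

```bash
python3 -m creep '{"delta_pos":[[0,0,0.001],[0,0,0]],"twist":[[0,0,0],[0,0,0]]}'
python3 -m creep '{"delta_pos":[[0,0,0.001],[0,0,0]],"twist":[[0,0,0],[0,0,0]]}'
python3 -m creep '{"delta_pos":[[0,0,0.0008],[0,0,0]],"twist":[[0,0,0],[0,0,0]]}'
```

```text
t: 30.23
ee_pos: [650.1, -13.7, 100.7]
orientation: [-2.775, -1.473, 0.0]
ft_force: [-0.9, 0.0, -1.5]
width: 61.5
grasp_force: 30.0
t: 30.4
ee_pos: [650.2, -13.7, 99.7]
orientation: [2.775, 1.473, 0.0]
ft_force: [-0.3, -0.5, -0.9]
width: 61.6
grasp_force: 30.0
t: 30.57
ee_pos: [650.3, -13.7, 99.6]
orientation: [2.775, 1.473, 0.0]
ft_force: [-3.2, -0.1, 3.4]
width: 61.5
grasp_force: 30.0
```

```bash
python3 -m creep '{"delta_pos":[[0,0,0.0006],[0,0,0]],"twist":[[0,0,0],[0,0,0]]}'
python3 -m creep '{"delta_pos":[[0,0,0],[0,0,0],[0,0,0],[0,0,0],[0,0,-0.015],[0,0,-0.03],[0,0,-0.04],[0,0,-0.025],[0,0,0],[0,0,0]],"twist":[[0,0,0],[0,0,0],[0,0,0],[0,0,0],[0,0,0],[0,0,0],[0,0,0],[0,0,0],[0,0,0],[0,0,0]]}' 1
python3 - <<'E'
from h import *
for z0,r in((37,50),(109,38)): part((649.5,-14.2),z0,r)
go(649.5,-14.2,200,55.8)
p,d=get_image("side");cv2.imwrite("pics/s2.png",p[:,:,::-1]);w=cloud(d,camera_params("side"))
for k,c,R in(("liner",(477,-333),38),("bottle",(461,-63),28),("piston",(550,-216),30),("tin",(604,-403),35)):print(k,top(w,c,R))
E
```

```text
t: 30.73
ee_pos: [650.3, -13.7, 99.6]
orientation: [2.775, 1.473, 0.0]
ft_force: [-4.1, 0.8, 9.0]
width: 61.8
grasp_force: 30.0
t: 31.57
ee_pos: [651.3, -13.7, 210.2]
orientation: [2.773, 1.472, 0.005]
ft_force: [-0.8, -0.1, -0.4]
width: 87.8
grasp_force: 0.0
37 ((649.9200439453125, -14.191965103149414), 46.0060920715332) [35.7 37.1 38.4] [[606.7, -51.6], [694.9, 30.9]] 1799
109 ((649.3949584960938, -13.542839050292969), 35.728206634521484) [107.6 109.1 110.9] [[617.1, -44.1], [682.7, 17.6]] 4890
t 31.67 pos [649.4 -13.7 207.3] yaw 55.9 q6 0.56 F [ 0.5 -0.6 -0.1] w 87.9 gf 0.0
 shift tool mm [-0.4  0.4  7.3] turn z deg 0.1 tilt [-0.002  0.    -1.   ]
liner [ 476.3 -332.5   88.    58.1  103. ]
bottle [461.4 -64.1 138.2  24.1  68. ]
piston [ 551.6 -214.5   68.8   30.4   78. ]
tin [ 602.6 -402.    59.1   52.7  121. ]
```

View pics/s2.png

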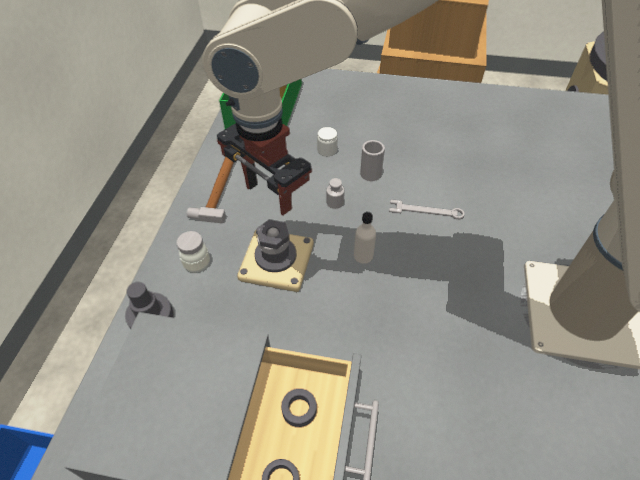

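The side view shows the full stack on the shaft at (273,240) and the worn ring flat in the drawer at (299,406). The bystanders stand where they were, and the gripper is clear above. The collar top is at 109.1 against 109 expected, and level.

```bash
python3 -c "
from workcell import *
print(close_job())"
```

```text
the job is handed in; nothing more can be done
None
```

The job is done and handed in at about 32 s: the worn ring lies flat in the drawer, the bushing, bearing ring and hex collar are fully home on the shaft, and the four bystanders stand where they were.

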